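Unscrew the lamp ring from a cue lamp head

ROBOT

A 6-joint arm with a two-finger parallel gripper is mounted at the origin on the work surface. World frame = base frame: x ahead of the robot, y to its left, z up, the work surface at z = 0. Lengths are in m, angles in degrees, forces in N, time in s.
With the tool pointing down it reaches from about 0.3 to 0.75 m from the base axis. Payload 8.5 kg.
Tool frame: the origin (TCP) lies on the centre line of the jaws, within the pads' length; the fingertips stand 14 mm ahead of it and the grasp point (between the pads) lies 5 mm behind it; z points along the fingers, y is the direction in which the jaws open and shut (so a half turn about z gives the same grasp; the last joint's range is limited). The gripper opens to 85 mm and grips with 20 to 120 N. Pads are 22 mm wide; open, the fingers measure 114 mm over their backs; the gripper's body (76 mm by 85 mm) begins 54 mm behind the grasp point. The pads swing forward as they close: fully open they stand 13 mm farther back than shut.
Start: joints at [-82.179, 21.807, 74.336, -0, 83.858, -12.336], TCP at [0.19, -0.516, 0.245] pointing down, gripper open.
Joint ranges: [-178.18, 178.18], [-50.72, 133.34], [12.68, 142.11], [-81.47, 261.47], [9.98, 163.14], [-165.26, 165.26]. Speed limits (degrees/s): [136.94, 136.94, 180, 180, 180, 180].

INTERFACE

Orientations are given as a 3x3 rotation matrix whose columns are the frame's x, y, z axes.
In Python, from rig import env, optics, order, finder gives the robot as it stands.
- The arm moves only by the tool play_rows, never from a script. Its argument "commands" is a list of rows, each an object of numbers: "grip": the closure, from -1 (fully open) to 1 (shut); "x", "y", "z": the shift along the tool's x, y, z in m; "rx", "ry", "rz": the turn, a rotation vector about the tool's x, y, z in rad. A call has 1 to 12 rows; each row shifts and turns the commanded pose from where the row before left it, along the tool's axes as they then stand; what a row does not reach is not made up. A row lasts 1/8 s, in which the tool goes at most 62.5 mm and 10.7 degrees, less where a joint would pass 70% of its speed; a pose out of reach is approached as far as the arm can. A call is refused whole if a number of a shift passes 0.0625 or a number of a turn 0.188, either way. A call with a gripper value outside its range is refused whole. The fingers move at their own pace and stop on an object; "squeeze" is the grip in N (left out, the last holds). Time passes only in rows, so rows that do not move let the fingers close. It gives the time, the measured TCP pose, the force and the opening at its end, in the units of the state.
- env.observe(): the state, without advancing time (a new reading comes with each control period).
- optics.get_image(name): name is "side" or "top" or "wrist"; returns a dict with "color" (480x640x3 uint8, blue, green, red), "range_z" (480x640 float32, m along the optical axis (not along the pixel's ray), 0 where there is no reading), "fov_y" (degrees; the focal length in pixels is half the picture's height over the tangent of half this angle, whatever the lens; pixels are square), "cx", "cy" (the principal point, pixels), "dist_coeffs" ([k1, k2, p1, p2, k3] as OpenCV has them; the pictures are not rectified), "cam_to_world" (4x4, takes a point from camera to world coordinates). Camera axes: x right, y down, z forward; pixel columns grow to the right and rows downward; lengths in m; the calibration is good to about 2 mm. A picture is of the moment at which its call begins.
- order.close_job(): hands the job in, once; it reports no verdict.
Trained networks look in the newest picture that a camera, given by its name, has taken for a name from the list of things; names that differ only in an ending like _2 or _b are one class to them, and where a whole thing is asked for, a point or a joint stands for the part that bears it (a point fixed in the world has none). Each returns a list of dicts, best first, with "conf" (0 to 1); they miss things now and then, are a little off and sometimes report something else, mostly with a low value. They report only what shows in the picture. A call takes as long as a camera call. They do not tell look-alikes from the thing itself.
- finder.boxes_of(camera, thing): "point" ([x, y, z] in m, in world coordinates, good to about 4 mm: the middle of the surface that is visible of it).
The state is a dict: "time_s": time; "q": joint angles; "qvel": joint speeds; "joint_efforts": joint torques, N m; "position": TCP position; "tool_rot": TCP orientation; "ft_force": force on the tool from outside, world axes, zero at the start; "wrist_torque": the same for the moment, N m; "grip_width": finger opening in m.
Only numpy, scipy, OpenCV 4.12 (cv2) and the standard library are available. Lean on these libraries where they do the work, as an engineer would, in place of code of your own. Each camera call takes 0.05 s, during which the arm holds its last target.

TASK

The cue lamp head is standing a little proud in its holding block: bear down on its brass lamp ring, not on the glass, until the head is fully home. Then, with the head staying home so the block braces it, unscrew the tight ring anticlockwise only until its threads let go, lift it straight up off the head and finish still holding it in the gripper, level and just above the red lens (a finger's breadth or two clear), set down nowhere. Leave the wrench, the switch cover and the spare green lens where they lie.

Things in the scene. Friction and masses are not known exactly. Their poses are not given: they have to be found in the camera images.
- ring_center (a point): Centre (half-way up, on the axis) of the knurled brass lamp ring, 58 mm across, 20 mm tall, 130 g, screwed tight on the lamp head; z runs up its axis. Its top is a 3 mm lip with a 35 mm hole for the red lens. At the start its lower edge is 28.5 mm above the head's flange; between them is the head's round black barrel, 52 mm across, so open fingers can reach down past the ring.
- ring_mark (a point): White witness mark on the ring's top rim, 28 mm from its axis on its +x side; at the start in line with the mark on the barrel (head's +x). Right-hand thread, three-start, lead 15 mm a turn: anticlockwise from above the ring climbs 2 mm and lets go after about 51 degrees; stop at 100. A sprung gasket pushes it up with 24 N: loosening takes about 0.4 to 0.7 N m. Let go, it rests on the gasket.
- lens_top (a point): Top of the red glass bullseye lens, on the lamp head's axis; x, y, z are the head's axes, z up. It is 60 mm above the underside of the head's flange (the glass rises 2 mm past it as the ring comes off), 16.5 mm above the ring's centre at the start and 6.5 mm above the ring's top. It moves with the head.
- lens: The red glass bullseye lens, 30 mm across, 11 mm tall, domed, bedded in a black rubber gasket 40 mm across in the top of the lamp head; origin on the head's axis, 12 mm below lens_top. The gasket is sprung: as the ring comes off, lens and gasket rise 2 mm. Not to be borne on.
- head (a joint): How far the lamp head is pressed into the block, m: 0 at the start (flange 6 mm clear of the block), 0.006 fully home with the flange (76 mm across, 5 mm thick) resting on the block; negative when pulled up. The lined hex pocket grips it: about 6 to 9 N downwards moves it, about 18 N upwards pulls it out; it stays where it is left and cannot turn in the block.
- block: Wooden holding block, 110 x 110 x 50 mm, screwed to the bench with steel strips on two sides; origin at the centre of its underside on the bench, z up. The lamp head stands in the hex pocket in its middle, on the block's vertical axis.
- wrench: Steel socket wrench lying on the bench, about 160 mm long, with its socket pointing up (43 mm tall there); origin under the socket, handle along its own -x. Leave alone.
- switch_cover: Round black bakelite switch cover, 68 mm across and 28 mm tall, lying on the bench; origin at the centre of its underside. Leave alone.
- spare_lens: Spare green glass bullseye lens, 30 mm across and 11 mm tall, lying on the bench; origin at the centre of its underside. Leave alone.
Not all that is in view belongs to the job. Of the things shaped like the part that bears ring_center, the brass one is meant.

How it is judged:
By the outcome, as a careful person would: the job done as asked, in the order asked, and still so for the second after the job is handed in, while the arm keeps its last pose, push and grip.
It also fails if it takes over 38 s, if anything falls off the work surface, if the arm or the gripper's body presses on something with over 40 N, if the wrist force passes 120 N, or if a joint passes its speed limit or range.

## Working session

There is one attempt and no reset: what is moved stays moved. The work goes in short steps, Python scripts to look and compute and a tool call to move; the robot and the scene stay as the last step left them, time stands still between calls to the robot, and variables do not carry over. Pictures are saved under pics/ and viewed, and the job is handed in when it is done.

Besides the shell and the picture viewer there is one more tool, called after "Call:" by a JSON object that holds its "method" and its "body". play_rows: Moves the arm, as the interface text tells. Its arguments: {"type":"object","properties":{"commands":{"type":"array"},"squeeze":{"type":"number"}},"required":["commands"]}

```bash
ls; mkdir -p pics
cat > h.py <<'E'
import numpy as np, cv2
from rig import env, optics, order, finder
def px2w(im,u,v,z=None):
    H=im['color'].shape[0]; f=H/2/np.tan(np.radians(im['fov_y'])/2)
    K=np.array([[f,0,im['cx']],[0,f,im['cy']],[0,0,1]])
    p=cv2.undistortPoints(np.array([[[u,v]]],float),K,np.array(im['dist_coeffs'],float))[0,0]
    d=im['range_z'][int(round(v)),int(round(u))]
    T=np.array(im['cam_to_world'])
    r=T[:3,:3]@np.array([p[0],p[1],1.]); o=T[:3,3]
    if z is not None: return o+r*(z-o[2])/r[2]
    return o+r*d
def cloud(im):
    H,W=im['range_z'].shape; f=H/2/np.tan(np.radians(im['fov_y'])/2)
    K=np.array([[f,0,im['cx']],[0,f,im['cy']],[0,0,1]])
    uu,vv=np.meshgrid(np.arange(W),np.arange(H))
    p=cv2.undistortPoints(np.stack([uu,vv],-1).reshape(-1,1,2).astype(float),K,np.array(im['dist_coeffs'],float)).reshape(H,W,2)
    d=im['range_z'][...,None]
    P=np.concatenate([p*d,d],-1); T=np.array(im['cam_to_world'])
    return P@T[:3,:3].T+T[:3,3]
E
python3 - <<'E'
from h import *
for n in ['side','top','wrist']:
    im=optics.get_image(n); cv2.imwrite(f'pics/a_{n}.png',im['color']); 
    print(n,np.round(im['cam_to_world'],3).tolist(),im['fov_y'])
    for t in ['ring_center','ring_mark','lens_top','block','head']:
        print(t,[(np.round(d['point'],4).tolist(),round(d['conf'],2)) for d in finder.boxes_of(n,t)])
s=env.observe(); print(s)
E
```

```text
pics
side [[-0.943, -0.219, 0.252, 0.303], [-0.334, 0.592, -0.734, 0.956], [0.012, -0.776, -0.631, 0.817], [0.0, 0.0, 0.0, 1.0]] 45.74032675842304
ring_center [([0.6475, -0.023, 0.0189], 0.95), ([0.4369, -0.1184, 0.0143], 0.93), ([0.5457, 0.221, 0.0177], 0.79), ([0.4908, 0.0721, 0.1088], 0.74), ([0.5546, -0.0771, 0.0252], 0.69)]
ring_mark [([0.5443, 0.2259, 0.0216], 0.95), ([0.4901, 0.0708, 0.1099], 0.94), ([0.6491, -0.0228, 0.0177], 0.82), ([0.4306, -0.1174, 0.0172], 0.67)]
lens_top [([0.4868, 0.0713, 0.0654], 0.68)]
block [([0.3947, 0.1674, 0.0144], 0.65), ([0.4836, 0.0825, 0.0455], 0.59)]
head [([0.4828, 0.0722, 0.0616], 0.95)]
top [[-0.022, -0.991, 0.131, 0.489], [-1.0, 0.019, -0.026, 0.104], [0.023, -0.131, -0.991, 0.927], [0.0, 0.0, 0.0, 1.0]] 49.840663635091666
ring_center [([0.432, -0.1248, 0.0225], 0.88), ([0.6538, -0.035, 0.0194], 0.8), ([0.4957, 0.052, 0.1129], 0.63)]
ring_mark [([0.4913, 0.0503, 0.1114], 0.8), ([0.6497, -0.0306, 0.0219], 0.8), ([0.4388, -0.1243, 0.0207], 0.59)]
lens_top [([0.4885, 0.054, 0.0626], 0.72), ([0.4875, 0.0518, 0.1096], 0.3)]
block [([0.4949, 0.
[... 382 characters left out ...]
69e-04,
        8.38580262e+01, -1.23369432e+01]), 'qvel': array([-0.01387809, -0.01481243, -0.02276448, -0.08280302,  0.09332419,
        0.05946968]), 'joint_efforts': array([-2.41688860e-03, -4.48322940e+01, -2.31457204e+01, -3.93535129e-04,
        4.06523886e-04,  2.53537287e-06]), 'position': array([ 0.18952802, -0.51629524,  0.24532291]), 'tool_rot': array([[ 9.38742088e-01,  3.44620504e-01,  5.29849817e-06],
       [ 3.44620504e-01, -9.38742088e-01,  5.37831184e-06],
       [ 6.82739977e-06, -3.22287658e-06, -1.00000000e+00]]), 'ft_force': array([-0.22936934,  0.85268568,  0.62378316]), 'wrist_torque': array([ 0.03399187,  0.0724353 , -0.02662277]), 'grip_width': 0.08550073000938363}
```

View pics/a_top.png

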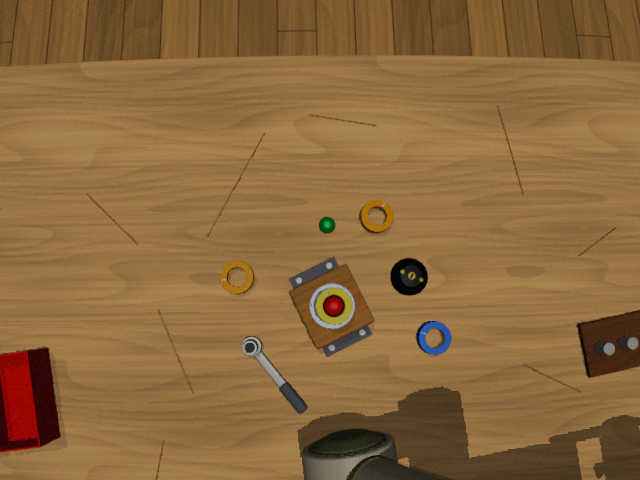

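View pics/a_side.png

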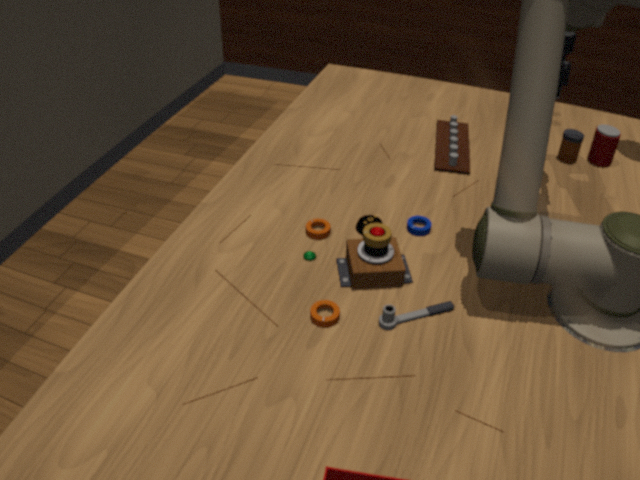

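Candidates in the top view: orange rings at (237,278) and (377,216), a blue ring at (434,338), and the brass/yellow ring on the lamp head at (334,306). By the description it's the last one. I'll check it in a crop.

Run:
```python
from h import *
for n,(u,v) in {'top':(334,306),'side':(377,240)}.items():
    im=optics.get_image(n); c=im['color'][v-45:v+45,u-50:u+50]
    cv2.imwrite(f'pics/b_{n}.png',cv2.resize(c,None,fx=6,fy=6,interpolation=cv2.INTER_CUBIC))
    C=cloud(im); b=im['color'].astype(int)
    hsv=cv2.cvtColor(im['color'],cv2.COLOR_BGR2HSV)
    sub=C[v-60:v+60,u-60:u+60]; 
    z=sub[...,2]
    for lo,hi in [(0.04,0.053),(0.056,0.068),(0.09,0.103),(0.103,0.111),(0.111,0.13)]:
        m=(z>lo)&(z<hi)
        if m.sum()>5:
            P=sub[m]; print(n,lo,hi,m.sum(),np.round(np.median(P,0),4),np.round(P.min(0),4),np.round(P.max(0),4), np.round((np.array(P.min(0))+P.max(0))/2,4))
```

```text
top 0.04 0.053 2537 [0.4917 0.0559 0.0497] [ 0.4215 -0.0156  0.044 ] [0.5624 0.1261 0.053 ] [0.4919 0.0552 0.0485]
top 0.056 0.068 525 [0.4904 0.0653 0.0611] [0.455  0.0171 0.0573] [0.5282 0.0913 0.0659] [0.4916 0.0542 0.0616]
top 0.103 0.111 721 [0.4916 0.0545 0.1091] [0.4642 0.0251 0.1034] [0.5197 0.0825 0.111 ] [0.492  0.0538 0.1072]
top 0.111 0.13 324 [0.4924 0.0546 0.113 ] [0.4661 0.0272 0.111 ] [0.5195 0.0825 0.1186] [0.4928 0.0548 0.1148]
side 0.04 0.053 1148 [0.4846 0.0818 0.0488] [ 0.4197 -0.0195  0.0401] [0.5632 0.1285 0.0529] [0.4915 0.0545 0.0465]
side 0.056 0.068 358 [0.4844 0.0735 0.0604] [0.4538 0.0225 0.0561] [0.5291 0.0919 0.0677] [0.4914 0.0572 0.0619]
side 0.09 0.103 134 [0.4856 0.0775 0.0976] [0.4627 0.0477 0.0901] [0.5165 0.085  0.103 ] [0.4896 0.0663 0.0965]
side 0.103 0.111 344 [0.4901 0.0609 0.1086] [0.4621 0.0225 0.103 ] [0.52   0.0859 0.111 ] [0.4911 0.0542 0.107 ]
side 0.111 0.13 111 [0.4901 0.0576 0.1131] [0.4646 0.0312 0.111 ] [0.5172 0.0815 0.1191] [0.4909 0.0563 0.1151]
```

```bash
sleep 1; ls pics
```

```text
a_side.png
a_top.png
a_wrist.png
b_side.png
b_top.png
```

View pics/b_top.png

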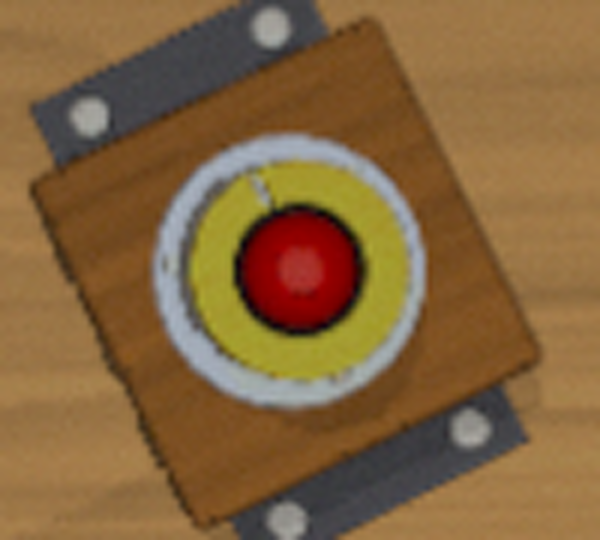

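View pics/b_side.png

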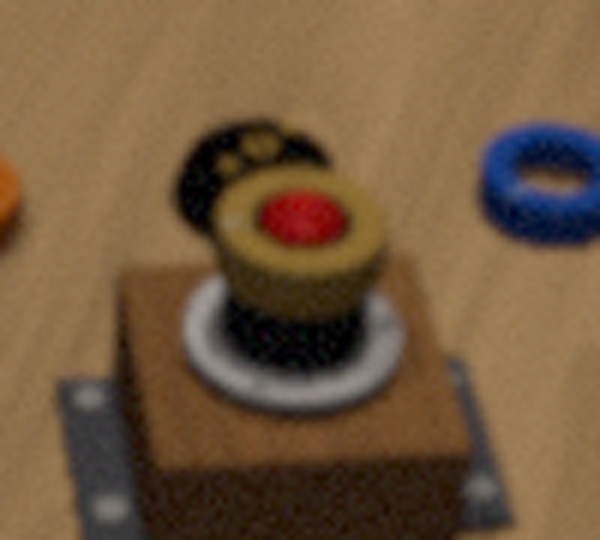

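The crops show a brass-yellow ring around the red dome on the white flange. Its white mark is at upper left, about top pixel (327,292), and the flange stands clear of the block. Ring axis is about (0.492, 0.0545), top at 0.1095, which matches the geometry given. I'm moving above it.

Call:
{"method": "play_rows", "body": {"commands": [{"grip": -1,"x": 0.0437,"y": -0.0392},{"grip": -1,"x": 0.0437,"y": -0.0392},{"grip": -1,"x": 0.0437,"y": -0.0392},{"grip": -1,"x": 0.0437,"y": -0.0392},{"grip": -1,"x": 0.0437,"y": -0.0392},{"grip": -1,"x": 0.0437,"y": -0.0392},{"grip": -1,"x": 0.0437,"y": -0.0392},{"grip": -1,"x": 0.0437,"y": -0.0392},{"grip": -1,"x": 0.0437,"y": -0.0392},{"grip": -1,"x": 0.0437,"y": -0.0392},{"grip": -1,"x": 0.0437,"y": -0.0392},{"grip": -1}]}}

```text
invalid input at $.commands[0]: expected keys grip, x, y, z, rx, ry, rz
```

Run:
```python
from h import *
s=env.observe(); print({k:np.round(s[k],4) for k in ['time_s','q','position','tool_rot','ft_force','wrist_torque']})
im=optics.get_image('wrist'); cv2.imwrite('pics/c_wrist.png',im['color'])
C=cloud(im); z=C[...,2]
for lo,hi in [(0.05,0.053),(0.056,0.068),(0.104,0.112),(0.112,0.13)]:
    m=(z>lo)&(z<hi)&(np.hypot(C[...,0]-.492,C[...,1]-.0545)<.045)
    P=C[m]; print(lo,m.sum(), np.round(np.median(P,0),4),np.round((np.percentile(P,0.5,0)+np.percentile(P,99.5,0))/2,4),np.round(np.ptp(P,0),4))
for t in ['ring_center','ring_mark','lens_top']: print(t,[(np.round(d['point'],4).tolist(),round(d['conf'],2)) for d in finder.boxes_of('wrist',t)])
```

```text
{'time_s': np.float64(1.0), 'q': array([-8.21806e+01,  2.18029e+01,  7.43369e+01, -7.00000e-04,
        8.38588e+01, -1.23336e+01]), 'position': array([ 0.1895, -0.5163,  0.2454]), 'tool_rot': array([[ 0.9388,  0.3445, -0.    ],
       [ 0.3445, -0.9388, -0.    ],
       [-0.    ,  0.    , -1.    ]]), 'ft_force': array([-0.3157, -0.1005, -0.2306]), 'wrist_torque': array([0.0162, 0.0371, 0.0091])}
  return _methods._mean(a, axis=axis, dtype=dtype,
  ret = um.true_divide(
Traceback (most recent call last):
IndexError: index -1 is out of bounds for axis 0 with size 0
```

View pics/c_wrist.png

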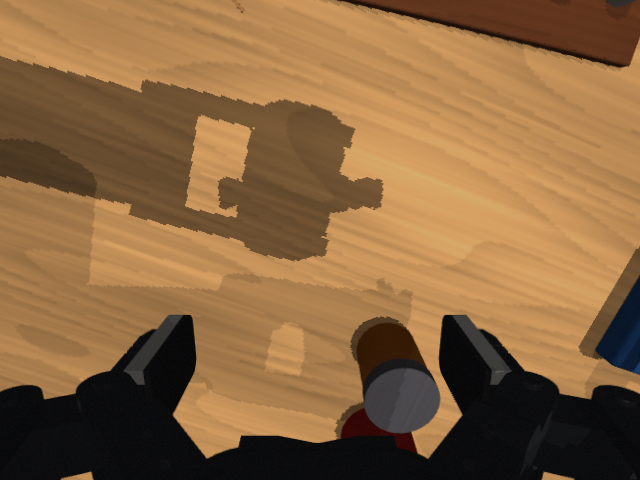

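The picture still shows the start pose, because the call was refused for missing keys. A jar stands near the jaws at (400,395), so I'll rise a little first.

Call:
{"method": "play_rows", "body": {"commands": [{"grip": -1,"x": 0,"y": 0,"z": -0.05,"rx": 0,"ry": 0,"rz": 0},{"grip": -1,"x": 0.0437,"y": -0.0392,"z": 0,"rx": 0,"ry": 0,"rz": 0},{"grip": -1,"x": 0.0437,"y": -0.0392,"z": 0,"rx": 0,"ry": 0,"rz": 0},{"grip": -1,"x": 0.0437,"y": -0.0392,"z": 0,"rx": 0,"ry": 0,"rz": 0},{"grip": -1,"x": 0.0437,"y": -0.0392,"z": 0,"rx": 0,"ry": 0,"rz": 0},{"grip": -1,"x": 0.0437,"y": -0.0392,"z": 0,"rx": 0,"ry": 0,"rz": 0},{"grip": -1,"x": 0.0437,"y": -0.0392,"z": 0,"rx": 0,"ry": 0,"rz": 0},{"grip": -1,"x": 0.0437,"y": -0.0392,"z": 0,"rx": 0,"ry": 0,"rz": 0},{"grip": -1,"x": 0.0437,"y": -0.0392,"z": 0.01,"rx": 0,"ry": 0,"rz": 0},{"grip": -1,"x": 0.0437,"y": -0.0392,"z": 0.02,"rx": 0,"ry": 0,"rz": 0},{"grip": -1,"x": 0.0437,"y": -0.0392,"z": 0.02,"rx": 0,"ry": 0,"rz": 0},{"grip": -1,"x": 0.0437,"y": -0.0392,"z": 0,"rx": 0,"ry": 0,"rz": 0}]}}

```text
time_s: 2.55
position: [0.4923, 0.0561, 0.2441]
tool_rot: [[0.939, 0.345, -0.002], [0.345, -0.939, 0.0], [-0.002, -0.001, -1.0]]
ft_force: [0.8, -0.5, 0.2]
grip_width: 0.0853
```

```bash
cat > look.py <<'E'
from h import *
import sys
s=env.observe(); print({k:np.round(s[k],4).tolist() for k in ['time_s','q','position','tool_rot','ft_force','wrist_torque']})
im=optics.get_image('wrist'); cv2.imwrite(sys.argv[1],im['color'])
C=cloud(im); z=C[...,2]
for lo,hi in [(0.05,0.053),(0.056,0.068),(0.104,0.112),(0.112,0.13)]:
    m=(z>lo)&(z<hi)&(np.hypot(C[...,0]-.492,C[...,1]-.0545)<.045)
    P=C[m]
    if len(P)>9: print(lo,m.sum(), np.round(np.median(P,0),4),np.round((np.percentile(P,0.5,0)+np.percentile(P,99.5,0))/2,4),np.round(np.ptp(P,0),4))
for t in ['ring_center','ring_mark','lens_top']: print(t,[(np.round(d['point'],4).tolist(),round(d['conf'],2)) for d in finder.boxes_of('wrist',t)])
E
python3 look.py pics/d_wrist.png
```

```text
{'time_s': 2.55, 'q': [-7.2084, 16.4478, 82.7274, -0.0075, 80.9569, 62.626], 'position': [0.4923, 0.0561, 0.2441], 'tool_rot': [[0.9387, 0.3448, -0.0023], [0.3448, -0.9387, 0.0002], [-0.0021, -0.0009, -1.0]], 'ft_force': [0.7538, -0.5076, 0.1515], 'wrist_torque': [-0.058, -0.0078, -0.0355]}
0.05 1373 [0.5075 0.0821 0.0507] [0.4931 0.0547 0.0513] [0.0881 0.0896 0.0029]
0.056 2043 [0.5178 0.0641 0.0614] [0.5017 0.0525 0.0621] [0.0649 0.0755 0.0106]
0.104 4701 [0.4969 0.0532 0.11  ] [0.4948 0.0524 0.1085] [0.0582 0.0582 0.0079]
0.112 1285 [0.4953 0.0527 0.1148] [0.4946 0.0526 0.1151] [0.0507 0.0349 0.0066]
ring_center [([0.4997, 0.0534, 0.106], 0.95), ([0.554, 0.2096, 0.0198], 0.95), ([0.6503, -0.0312, 0.0216], 0.63), ([0.452, -0.1293, 0.0209], 0.6)]
ring_mark [([0.6505, -0.0298, 0.0201], 0.78), ([0.4556, -0.1262, 0.0222], 0.76), ([0.5512, 0.2145, 0.0188], 0.74), ([0.4965, 0.0549, 0.1087], 0.68), ([0.5452, -0.0809, 0.023], 0.36)]
lens_top [([0.5035, 0.0574, 0.1057], 0.77)]
```

View pics/d_wrist.png

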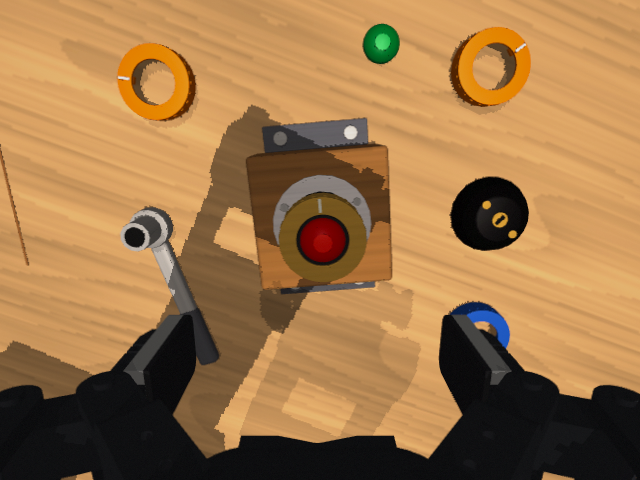

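The wrist view shows the brass ring at (323,237), with open bench where the fingers will go down and the decoys well clear. The three cameras average about (0.493, 0.0535). I'll centre and descend with the jaws open.

Call:
{"method": "play_rows", "body": {"commands": [{"grip": -1,"x": 0.0007,"y": 0.001,"z": 0.03,"rx": 0,"ry": 0,"rz": 0},{"grip": -1,"x": 0,"y": 0,"z": 0.03,"rx": 0,"ry": 0,"rz": 0},{"grip": -1,"x": 0,"y": 0,"z": 0.03,"rx": 0,"ry": 0,"rz": 0},{"grip": -1,"x": 0,"y": 0,"z": 0,"rx": 0,"ry": 0,"rz": 0},{"grip": -1,"x": 0,"y": 0,"z": 0,"rx": 0,"ry": 0,"rz": 0}]}}

```text
time_s: 3.38
position: [0.4936, 0.0527, 0.1566]
tool_rot: [[0.939, 0.344, 0.002], [0.344, -0.939, -0.0], [0.002, 0.001, -1.0]]
ft_force: [-0.1, 0.3, -0.1]
grip_width: 0.0853
```

```bash
python3 look.py pics/e_wrist.png
```

```text
{'time_s': 3.375, 'q': [-7.5988, 21.5533, 90.9713, -0.0065, 67.3685, 62.3079], 'position': [0.4936, 0.0527, 0.1566], 'tool_rot': [[0.9391, 0.3436, 0.0018], [0.3436, -0.9391, -0.0003], [0.0016, 0.001, -1.0]], 'ft_force': [-0.1234, 0.3016, -0.0947], 'wrist_torque': [-0.0546, 0.005, 0.0199]}
0.05 2344 [0.5126 0.0832 0.0507] [0.4969 0.0547 0.0512] [0.0815 0.0899 0.0029]
0.056 3831 [0.5182 0.0633 0.0615] [0.5044 0.0532 0.0628] [0.06   0.0747 0.0118]
0.104 9509 [0.4981 0.0539 0.11  ] [0.4948 0.0527 0.1085] [0.0588 0.0578 0.0079]
0.112 2646 [0.4958 0.0529 0.1148] [0.4945 0.0524 0.115 ] [0.0496 0.0434 0.0065]
ring_center [([0.5528, 0.2066, 0.0211], 0.68), ([0.46, -0.1287, 0.0194], 0.63), ([0.5021, 0.0542, 0.1056], 0.56)]
ring_mark [([0.4623, -0.1271, 0.0214], 0.83), ([0.6485, -0.0301, 0.0206], 0.67), ([0.4941, 0.055, 0.1099], 0.63), ([0.5036, 0.0568, 0.1057], 0.22)]
lens_top [([0.5015, 0.0597, 0.1076], 0.81)]
```

View pics/e_wrist.png

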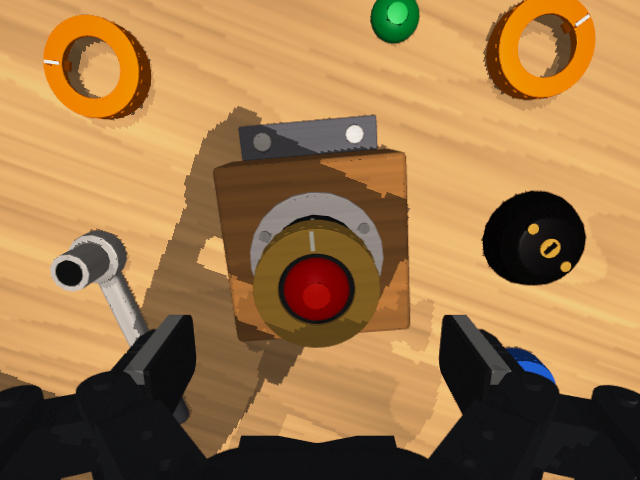

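The ring is centred between the jaws (316 against a mid-line of 317). I'll descend to ring height and close.

Call:
{"method": "play_rows", "body": {"commands": [{"grip": -1,"x": 0,"y": 0,"z": 0.033,"rx": 0,"ry": 0,"rz": 0},{"grip": -1,"x": 0,"y": 0,"z": 0.033,"rx": 0,"ry": 0,"rz": 0},{"grip": -1,"x": 0,"y": 0,"z": 0,"rx": 0,"ry": 0,"rz": 0},{"grip": -1,"x": 0,"y": 0,"z": 0,"rx": 0,"ry": 0,"rz": 0}]}}

```text
time_s: 4.08
position: [0.4939, 0.0534, 0.0906]
tool_rot: [[0.939, 0.345, 0.002], [0.345, -0.939, -0.0], [0.002, 0.001, -1.0]]
ft_force: [0.5, 0.1, -0.1]
grip_width: 0.0853
```

```bash
python3 look.py pics/f_wrist.png
```

```text
{'time_s': 4.075, 'q': [-7.5135, 26.7653, 95.7749, -0.0003, 57.3462, 62.3245], 'position': [0.4939, 0.0534, 0.0906], 'tool_rot': [[0.9387, 0.3447, 0.002], [0.3447, -0.9387, -0.0003], [0.0018, 0.0009, -1.0]], 'ft_force': [0.5469, 0.093, -0.1141], 'wrist_torque': [-0.0214, 0.0124, 0.0106]}
0.05 4119 [0.5166 0.0826 0.0506] [0.499  0.0547 0.0511] [0.0778 0.0899 0.0028]
0.056 7616 [0.5178 0.0636 0.0615] [0.5048 0.0533 0.0626] [0.0592 0.0747 0.0116]
0.104 20695 [0.5003 0.057  0.11  ] [0.496  0.0608 0.1081] [0.0576 0.0887 0.008 ]
0.112 7430 [0.4936 0.0565 0.1152] [0.4904 0.0558 0.1203] [0.0483 0.0887 0.0178]
ring_center [([0.5065, 0.0561, 0.1071], 0.82), ([0.5516, 0.1945, 0.0203], 0.8), ([0.6292, -0.0201, 0.0209], 0.73)]
ring_mark [([0.6331, -0.0162, 0.0185], 0.9), ([0.4991, 0.0569, 0.1069], 0.87), ([0.5465, 0.1939, 0.0173], 0.72), ([0.4149, -0.1406, 0.0059], 0.42)]
lens_top [([0.5024, 0.0564, 0.1083], 0.75)]
```

View pics/f_wrist.png

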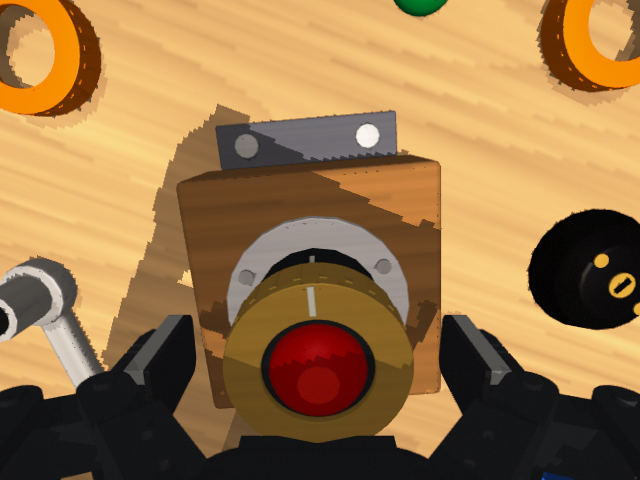

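The ring sits between the pads at (318,350) with a clear gap on both sides. Closing now.

Call:
{"method": "play_rows", "body": {"commands": [{"grip": 1,"x": 0,"y": 0,"z": 0,"rx": 0,"ry": 0,"rz": 0},{"grip": 1,"x": 0,"y": 0,"z": 0,"rx": 0,"ry": 0,"rz": 0},{"grip": 1,"x": 0,"y": 0,"z": 0,"rx": 0,"ry": 0,"rz": 0},{"grip": 1,"x": 0,"y": 0,"z": 0,"rx": 0,"ry": 0,"rz": 0},{"grip": 1,"x": 0,"y": 0,"z": 0,"rx": 0,"ry": 0,"rz": 0}], "squeeze": 80}}

```text
time_s: 4.9
position: [0.4934, 0.0532, 0.0898]
tool_rot: [[0.939, 0.345, 0.001], [0.345, -0.939, -0.001], [0.001, 0.001, -1.0]]
ft_force: [-1.1, -1.7, 5.2]
grip_width: 0.0567
```

```bash
python3 look.py pics/g_wrist.png
```

```text
{'time_s': 4.9, 'q': [-7.5302, 26.8259, 95.8631, -0.0308, 57.2566, 62.3261], 'position': [0.4934, 0.0532, 0.0898], 'tool_rot': [[0.9387, 0.3446, 0.0009], [0.3446, -0.9387, -0.0006], [0.0006, 0.0008, -1.0]], 'ft_force': [-1.1185, -1.6702, 5.1871], 'wrist_torque': [-0.4875, 0.0979, 0.0269]}
0.05 3772 [0.5196 0.0809 0.0506] [0.5049 0.0562 0.0511] [0.0669 0.0873 0.0027]
0.056 7370 [0.5184 0.0632 0.0609] [0.5081 0.0547 0.0625] [0.0497 0.0725 0.0117]
0.104 21706 [0.5008 0.056  0.1094] [0.496  0.0552 0.1081] [0.0576 0.0786 0.008 ]
0.112 9302 [0.4959 0.054  0.1155] [0.4995 0.0589 0.1209] [0.0466 0.083  0.018 ]
ring_center [([0.552, 0.1939, 0.0199], 0.86), ([0.5059, 0.0539, 0.1094], 0.85)]
ring_mark [([0.6338, -0.0179, 0.0207], 0.94), ([0.5524, 0.1951, 0.0187], 0.82), ([0.5007, 0.0584, 0.1055], 0.59)]
lens_top [([0.5018, 0.0572, 0.1085], 0.88)]
```

View pics/g_wrist.png

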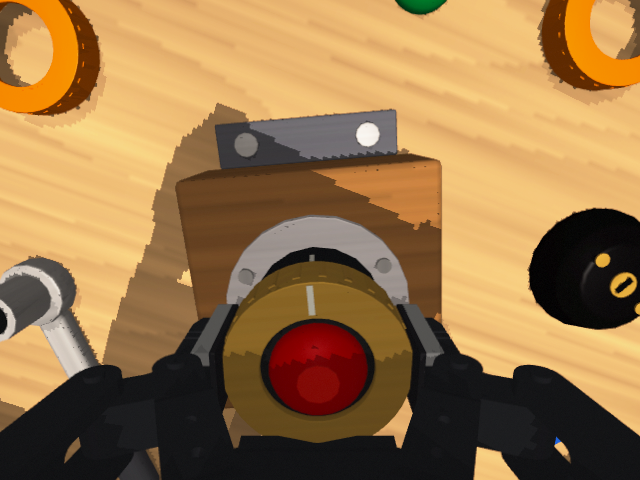

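The pads hold the ring (width 56.7 mm). I'll press down gently and watch the force.

Call:
{"method": "play_rows", "body": {"commands": [{"grip": 1,"x": 0,"y": 0,"z": 0.0015,"rx": 0,"ry": 0,"rz": 0},{"grip": 1,"x": 0,"y": 0,"z": 0.0015,"rx": 0,"ry": 0,"rz": 0},{"grip": 1,"x": 0,"y": 0,"z": 0.001,"rx": 0,"ry": 0,"rz": 0},{"grip": 1,"x": 0,"y": 0,"z": 0,"rx": 0,"ry": 0,"rz": 0}]}}

```text
time_s: 5.6
position: [0.4935, 0.0532, 0.0857]
tool_rot: [[0.939, 0.345, 0.001], [0.345, -0.939, -0.001], [0.001, 0.001, -1.0]]
ft_force: [-0.8, -2.6, 4.9]
grip_width: 0.0564
```

Call:
{"method": "play_rows", "body": {"commands": [{"grip": 1,"x": 0,"y": 0,"z": 0.001,"rx": 0,"ry": 0,"rz": 0},{"grip": 1,"x": 0,"y": 0,"z": 0,"rx": 0,"ry": 0,"rz": 0}]}}

```text
time_s: 5.85
position: [0.4935, 0.0532, 0.0846]
tool_rot: [[0.939, 0.345, 0.001], [0.345, -0.939, -0.001], [0.001, 0.001, -1.0]]
ft_force: [-0.5, -2.7, 4.7]
grip_width: 0.0564
```

Call:
{"method": "play_rows", "body": {"commands": [{"grip": 1,"x": 0,"y": 0,"z": 0.001,"rx": 0,"ry": 0,"rz": 0},{"grip": 1,"x": 0,"y": 0,"z": 0,"rx": 0,"ry": 0,"rz": 0}]}}

```text
time_s: 6.1
position: [0.4935, 0.0532, 0.0842]
tool_rot: [[0.939, 0.345, 0.001], [0.345, -0.939, -0.001], [0.001, 0.001, -1.0]]
ft_force: [-2.8, -2.9, 12.4]
grip_width: 0.0565
```

Call:
{"method": "play_rows", "body": {"commands": [{"grip": 1,"x": 0,"y": 0,"z": 0.001,"rx": 0,"ry": 0,"rz": 0},{"grip": 1,"x": 0,"y": 0,"z": 0,"rx": 0,"ry": 0,"rz": 0}]}}

```text
time_s: 6.35
position: [0.4935, 0.0532, 0.084]
tool_rot: [[0.939, 0.345, 0.002], [0.345, -0.939, -0.001], [0.002, 0.002, -1.0]]
ft_force: [-5.8, -2.9, 21.1]
grip_width: 0.0567
```

```bash
cat > s.py <<'E'
from h import *
import sys
s=env.observe(); print({k:np.round(s[k],4).tolist() for k in ['time_s','q','position','tool_rot','ft_force','wrist_torque','grip_width']})
im=optics.get_image('side'); C=cloud(im)
v,u=240,377
cv2.imwrite(sys.argv[1],cv2.resize(im['color'][v-50:v+50,u-60:u+60],None,fx=6,fy=6,interpolation=cv2.INTER_CUBIC))
im=optics.get_image('wrist'); C=cloud(im); cv2.imwrite(sys.argv[2],im['color'])
hsv=cv2.cvtColor(im['color'],cv2.COLOR_BGR2HSV); r=np.hypot(C[...,0]-.4935,C[...,1]-.0532)
m=(hsv[...,1]<70)&(r>.029)&(r<.037)&(C[...,2]>.048)&(C[...,2]<.066)&(C[...,0]>.5)
print('flange z',m.sum(),np.median(C[m][:,2]))
m=(r<.029)&(r>.02)&(C[...,2]>.09)&(hsv[...,0]>12)&(hsv[...,0]<35)&(hsv[...,1]>100)
P=C[m]; print('ring',m.sum(),np.percentile(P[:,2],[50,90]))
m=((hsv[...,0]<6)|(hsv[...,0]>174))&(hsv[...,1]>150)&(r<.02); P=C[m]; print('lens',m.sum(),np.percentile(P[:,2],[50,95,99]))
E
python3 s.py pics/h_side.png pics/h_wrist.png
```

```text
{'time_s': 6.35, 'q': [-7.5245, 27.3157, 96.2517, -0.0423, 56.3126, 62.326], 'position': [0.4935, 0.0532, 0.084], 'tool_rot': [[0.9387, 0.3449, 0.002], [0.3449, -0.9387, -0.0009], [0.0016, 0.0015, -1.0]], 'ft_force': [-5.8002, -2.8909, 21.1418], 'wrist_torque': [-0.5567, 0.8725, 0.0521], 'grip_width': 0.0567}
flange z 4021 0.0554390923186876
ring 12186 [0.10384113 0.10456161]
lens 7287 [0.10789894 0.11082798 0.11141407]
```

View pics/h_wrist.png

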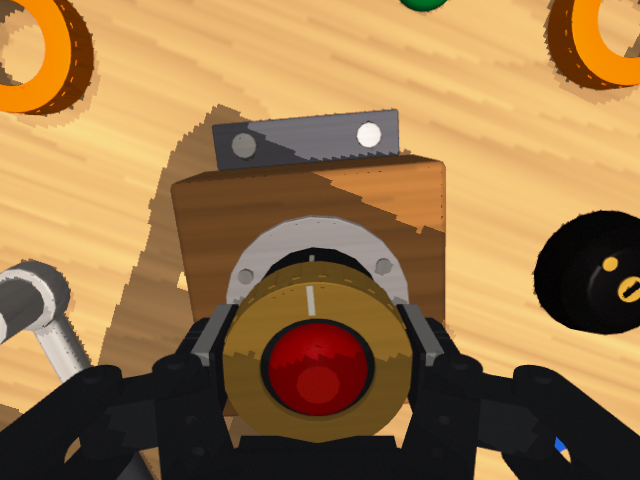

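View pics/h_side.png

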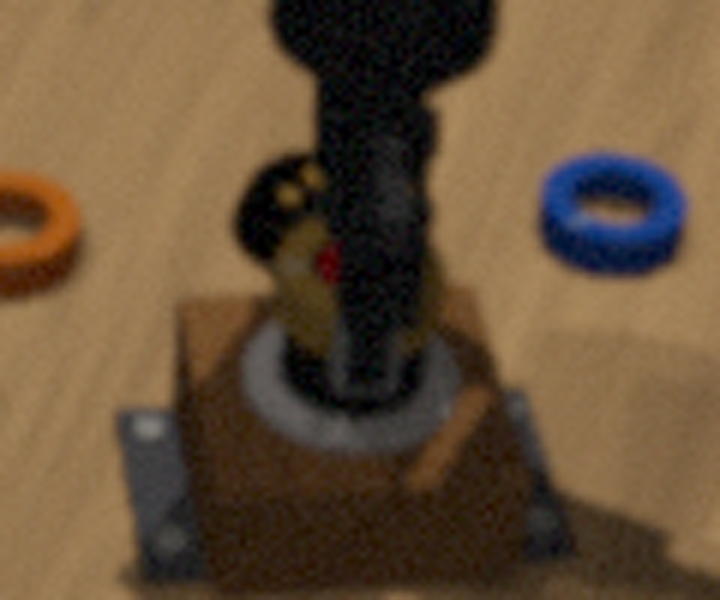

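The head is home: flange top is now 0.0554 (it was 0.0614) and the press reads 21 N. Next I unscrew, with negative rz being anticlockwise from above, climbing with the thread and keeping some downward push.

Call:
{"method": "play_rows", "body": {"commands": [{"grip": 1,"x": 0,"y": 0,"z": -0.0002,"rx": 0,"ry": 0,"rz": -0.06},{"grip": 1,"x": 0,"y": 0,"z": -0.0002,"rx": 0,"ry": 0,"rz": -0.08},{"grip": 1,"x": 0,"y": 0,"z": -0.0002,"rx": 0,"ry": 0,"rz": -0.08},{"grip": 1,"x": 0,"y": 0,"z": -0.0002,"rx": 0,"ry": 0,"rz": -0.08}]}}

```text
time_s: 6.95
position: [0.4942, 0.0536, 0.0847]
tool_rot: [[0.794, 0.608, 0.004], [0.608, -0.794, 0.0], [0.003, 0.002, -1.0]]
ft_force: [-1.5, 1.3, 16.7]
grip_width: 0.0563
```

```bash
python3 s.py pics/i_side.png pics/i_wrist.png
```

```text
{'time_s': 6.95, 'q': [-7.5051, 27.2767, 96.1697, 0.0408, 56.3483, 45.0027], 'position': [0.4942, 0.0536, 0.0847], 'tool_rot': [[0.7937, 0.6083, 0.0036], [0.6083, -0.7937, 0.0001], [0.003, 0.0021, -1.0]], 'ft_force': [-1.4552, 1.2748, 16.6548], 'wrist_torque': [0.0236, 0.2486, -0.2193], 'grip_width': 0.0563}
flange z 3470 0.05543174409690185
ring 11660 [0.10447194 0.10520231]
lens 7209 [0.10856226 0.11141146 0.11205915]
```

View pics/i_wrist.png

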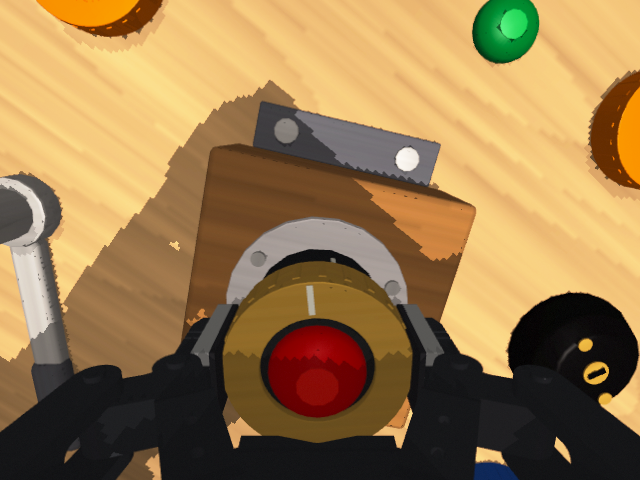

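The ring turns with the gripper: its mark stays at x=311 while the barrel mark moved to 333. It has climbed 0.65 mm over 17°, with the flange still at 0.0554. Continuing.

Call:
{"method": "play_rows", "body": {"commands": [{"grip": 1,"x": 0,"y": 0,"z": -0.0002,"rx": 0,"ry": 0,"rz": -0.09},{"grip": 1,"x": 0,"y": 0,"z": -0.0002,"rx": 0,"ry": 0,"rz": -0.09},{"grip": 1,"x": 0,"y": 0,"z": -0.0002,"rx": 0,"ry": 0,"rz": -0.09},{"grip": 1,"x": 0,"y": 0,"z": -0.0002,"rx": 0,"ry": 0,"rz": -0.09},{"grip": 1,"x": 0,"y": 0,"z": -0.0002,"rx": 0,"ry": 0,"rz": -0.09}]}}

```text
time_s: 7.68
position: [0.4941, 0.0537, 0.0853]
tool_rot: [[0.45, 0.893, 0.003], [0.893, -0.45, 0.0], [0.002, 0.003, -1.0]]
ft_force: [-0.3, 1.5, 10.8]
grip_width: 0.0563
```

```bash
python3 s.py pics/j_side.png pics/j_wrist.png
```

```text
{'time_s': 7.675, 'q': [-7.4998, 27.2309, 96.1245, 0.0527, 56.4664, 19.2001], 'position': [0.4941, 0.0537, 0.0853], 'tool_rot': [[0.4498, 0.8931, 0.0032], [0.8931, -0.4498, 0.0004], [0.0017, 0.0027, -1.0]], 'ft_force': [-0.2796, 1.4862, 10.7754], 'wrist_torque': [0.0815, 0.0039, -0.1118], 'grip_width': 0.0563}
flange z 2758 0.05540791714865628
ring 12185 [0.10499551 0.1057327 ]
lens 7211 [0.1090691 0.111961  0.1125521]
```

Call:
{"method": "play_rows", "body": {"commands": [{"grip": 1,"x": 0,"y": 0,"z": -0.0002,"rx": 0,"ry": 0,"rz": -0.07},{"grip": 1,"x": 0,"y": 0,"z": -0.0002,"rx": 0,"ry": 0,"rz": -0.07},{"grip": 1,"x": 0,"y": 0,"z": 0,"rx": 0,"ry": 0,"rz": 0}]}}

```text
time_s: 8.15
position: [0.494, 0.0536, 0.0854]
tool_rot: [[0.323, 0.947, 0.003], [0.947, -0.323, 0.0], [0.001, 0.002, -1.0]]
ft_force: [0.3, 1.1, 9.1]
grip_width: 0.0565
```

```bash
python3 s.py pics/k_side.png pics/k_wrist.png
```

```text
{'time_s': 8.15, 'q': [-7.5028, 27.217, 96.1138, 0.044, 56.5186, 11.2891], 'position': [0.494, 0.0536, 0.0854], 'tool_rot': [[0.3225, 0.9466, 0.0027], [0.9466, -0.3225, 0.0003], [0.0011, 0.0025, -1.0]], 'ft_force': [0.2739, 1.124, 9.1431], 'wrist_torque': [0.0663, -0.0543, 0.0548], 'grip_width': 0.0565}
flange z 2560 0.055375793765954084
ring 12471 [0.1051575  0.10590613]
lens 7197 [0.10926036 0.11214065 0.11269628]
```

View pics/k_wrist.png

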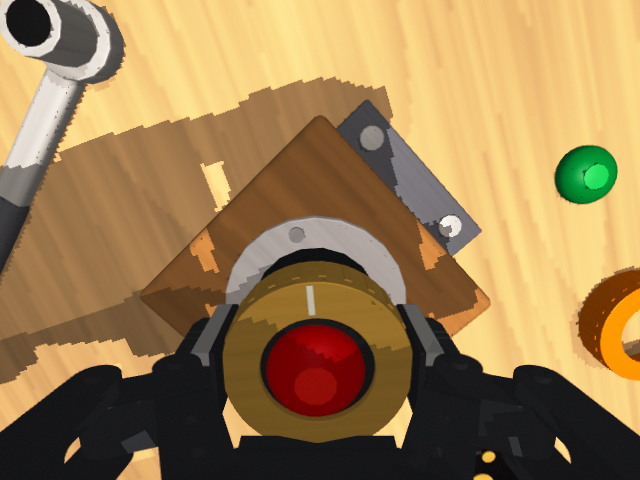

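The turn so far is 51°, the ring mark hasn't slipped in the jaws and the flange is still home. I'll go about 9° more for margin (the limit is 100°) and ease off the push.

Call:
{"method": "play_rows", "body": {"commands": [{"grip": 1,"x": 0,"y": 0,"z": -0.0002,"rx": 0,"ry": 0,"rz": -0.08},{"grip": 1,"x": 0,"y": 0,"z": -0.0002,"rx": 0,"ry": 0,"rz": -0.07},{"grip": 1,"x": 0,"y": 0,"z": 0,"rx": 0,"ry": 0,"rz": 0}]}}

```text
time_s: 8.62
position: [0.4939, 0.0536, 0.0856]
tool_rot: [[0.177, 0.984, 0.002], [0.984, -0.177, 0.0], [0.001, 0.002, -1.0]]
ft_force: [0.1, 0.8, 7.7]
grip_width: 0.0565
```

```bash
python3 s.py pics/l_side.png pics/l_wrist.png
```

```text
{'time_s': 8.625, 'q': [-7.5014, 27.1944, 96.1058, 0.0409, 56.5775, 2.6939], 'position': [0.4939, 0.0536, 0.0856], 'tool_rot': [[0.1774, 0.9841, 0.0022], [0.9841, -0.1774, 0.0003], [0.0007, 0.0021, -1.0]], 'ft_force': [0.1104, 0.7825, 7.7209], 'wrist_torque': [0.0724, -0.1015, 0.0754], 'grip_width': 0.0565}
flange z 2310 0.055371463229891615
ring 12752 [0.10532819 0.10607237]
lens 7207 [0.10943915 0.11232332 0.11293413]
```

Call:
{"method": "play_rows", "body": {"commands": [{"grip": 1,"x": 0,"y": 0,"z": -0.0005,"rx": 0,"ry": 0,"rz": 0},{"grip": 1,"x": 0,"y": 0,"z": -0.0005,"rx": 0,"ry": 0,"rz": 0},{"grip": 1,"x": 0,"y": 0,"z": 0,"rx": 0,"ry": 0,"rz": 0}]}}

```text
time_s: 9.1
position: [0.4936, 0.0536, 0.0861]
tool_rot: [[0.178, 0.984, 0.001], [0.984, -0.178, 0.0], [0.001, 0.001, -1.0]]
ft_force: [1.9, 1.2, 5.1]
grip_width: 0.0567
```

```bash
python3 s.py pics/m_side.png pics/m_wrist.png
```

```text
{'time_s': 9.1, 'q': [-7.5083, 27.1546, 96.073, 0.0307, 56.7066, 2.7378], 'position': [0.4936, 0.0536, 0.0861], 'tool_rot': [[0.1782, 0.984, 0.0012], [0.984, -0.1782, 0.0003], [0.0005, 0.0011, -1.0]], 'ft_force': [1.8751, 1.2481, 5.0647], 'wrist_torque': [0.1587, -0.3537, -0.0059], 'grip_width': 0.0567}
flange z 2324 0.055390384918925534
ring 13052 [0.10579582 0.10655422]
lens 7223 [0.10989083 0.11279153 0.11336329]
```

Call:
{"method": "play_rows", "body": {"commands": [{"grip": 1,"x": 0,"y": 0,"z": -0.0005,"rx": 0,"ry": 0,"rz": 0},{"grip": 1,"x": 0,"y": 0,"z": -0.0005,"rx": 0,"ry": 0,"rz": 0},{"grip": 1,"x": 0,"y": 0,"z": 0,"rx": 0,"ry": 0,"rz": 0}]}}

```text
time_s: 9.57
position: [0.4926, 0.0534, 0.0865]
tool_rot: [[0.178, 0.984, -0.002], [0.984, -0.178, 0.0], [-0.0, -0.002, -1.0]]
ft_force: [0.4, 0.3, -1.3]
grip_width: 0.0563
```

```bash
python3 s.py pics/n_side.png pics/n_wrist.png
```

```text
{'time_s': 9.575, 'q': [-7.5233, 27.097, 96.1043, -0.007, 56.9056, 2.7384], 'position': [0.4926, 0.0534, 0.0865], 'tool_rot': [[0.1781, 0.984, -0.0019], [0.984, -0.1781, 0.0001], [-0.0002, -0.0019, -1.0]], 'ft_force': [0.3794, 0.2964, -1.2947], 'wrist_torque': [0.091, 0.006, 0.0747], 'grip_width': 0.0563}
flange z 2388 0.05536856662405601
ring 14230 [0.10614059 0.10692765]
lens 7222 [0.10986705 0.11277454 0.11339433]
```

The ring is free: the gripper now carries only its weight (-1.3 N), the lens stayed put after rising 2.0 mm, and the flange is home. I'll lift it straight up about 47 mm.

Call:
{"method": "play_rows", "body": {"commands": [{"grip": 1,"x": 0,"y": 0,"z": -0.003,"rx": 0,"ry": 0,"rz": 0},{"grip": 1,"x": 0,"y": 0,"z": -0.005,"rx": 0,"ry": 0,"rz": 0},{"grip": 1,"x": 0,"y": 0,"z": -0.007,"rx": 0,"ry": 0,"rz": 0},{"grip": 1,"x": 0,"y": 0,"z": -0.008,"rx": 0,"ry": 0,"rz": 0},{"grip": 1,"x": 0,"y": 0,"z": -0.008,"rx": 0,"ry": 0,"rz": 0},{"grip": 1,"x": 0,"y": 0,"z": -0.007,"rx": 0,"ry": 0,"rz": 0},{"grip": 1,"x": 0,"y": 0,"z": -0.005,"rx": 0,"ry": 0,"rz": 0},{"grip": 1,"x": 0,"y": 0,"z": -0.003,"rx": 0,"ry": 0,"rz": 0},{"grip": 1,"x": 0,"y": 0,"z": 0,"rx": 0,"ry": 0,"rz": 0},{"grip": 1,"x": 0,"y": 0,"z": 0,"rx": 0,"ry": 0,"rz": 0},{"grip": 1,"x": 0,"y": 0,"z": 0,"rx": 0,"ry": 0,"rz": 0}]}}

```text
time_s: 11.05
position: [0.4931, 0.0534, 0.1327]
tool_rot: [[0.178, 0.984, -0.0], [0.984, -0.178, 0.0], [0.0, -0.0, -1.0]]
ft_force: [-0.7, 0.9, -0.9]
grip_width: 0.0564
```

```bash
python3 s.py pics/o_side.png pics/o_wrist.png
```

```text
{'time_s': 11.05, 'q': [-7.5188, 23.31, 92.8515, 0.0016, 63.8602, 2.7401], 'position': [0.4931, 0.0534, 0.1327], 'tool_rot': [[0.1781, 0.984, -0.0004], [0.984, -0.1781, 0.0001], [0.0, -0.0004, -1.0]], 'ft_force': [-0.6604, 0.8725, -0.8624], 'wrist_torque': [0.0085, -0.0527, -0.0304], 'grip_width': 0.0564}
flange z 1730 0.05537582164479596
ring 15858 [0.15225668 0.15312345]
lens 977 [0.11063172 0.11291941 0.11341236]
```

View pics/o_wrist.png

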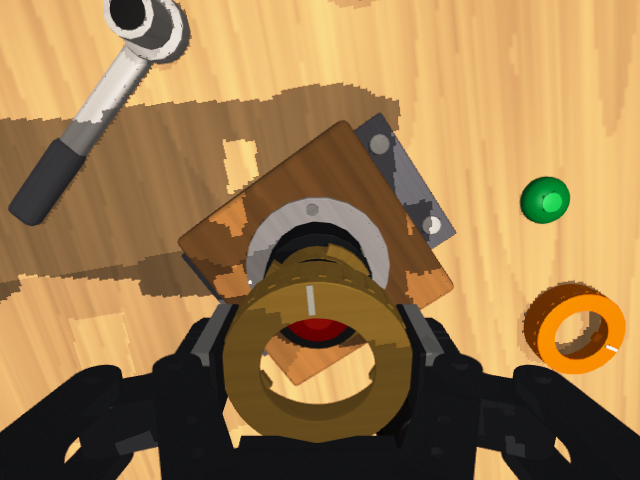

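View pics/o_side.png

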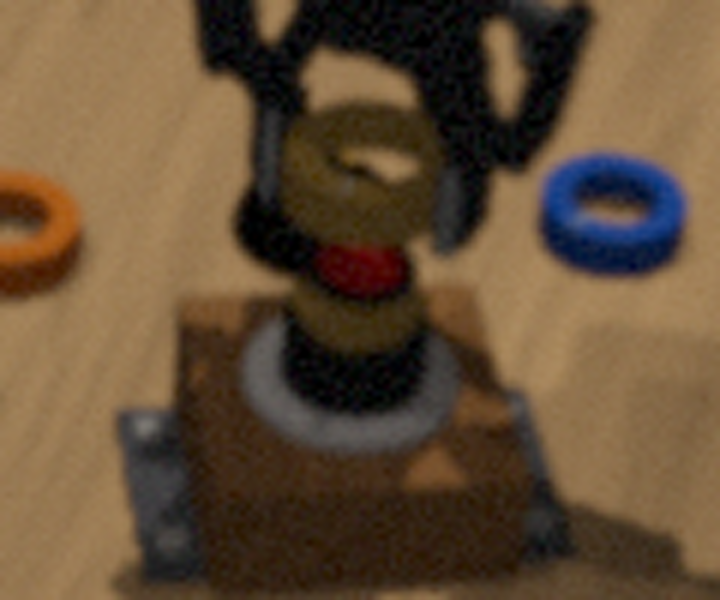

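The ring is held above the red lens: top at 0.152, so its lower edge is at 0.132, about 20 mm above the lens top at 0.112. The head is still home. I'll check that the ring is level, then hand in.

Run:
```python
from h import *
im=optics.get_image('wrist'); C=cloud(im)
r=np.hypot(C[...,0]-.4931,C[...,1]-.0534); m=(r<.032)&(C[...,2]>.1495)&(C[...,2]<.156)
vv,uu=np.nonzero(m); k=(uu>225)&(uu<410)&(vv>278)&(vv<438); P=C[vv[k],uu[k]]
c=np.median(P,0)
for _ in range(4):
    A=np.c_[P[:,:2]-c[:2],np.ones(len(P))]; x=np.linalg.lstsq(A,P[:,2],rcond=None)[0]; P=P[abs(A@x-P[:,2])<.0015]
print(len(P),'tilt deg',np.degrees(np.arctan(x[:2])),x[2])
for t in ['wrench','switch_cover','spare_lens']: print(t,[(np.round(d['point'],3).tolist(),round(d['conf'],2)) for d in finder.boxes_of('top',t)[:2]])
s=env.observe(); print(s['ft_force'],s['grip_width'],s['position'],s['time_s'])
print(order.close_job())
```

```text
15375 tilt deg [-0.26500805  0.15102634] 0.15248226639388815
wrench [([0.383, 0.16, 0.018], 0.66)]
switch_cover [([0.54, -0.089, 0.028], 0.8)]
spare_lens [([0.64, 0.052, 0.004], 0.58)]
[-0.60288507 -0.09264113 -2.4279985 ] 0.05628263295646539 [0.49319859 0.0534392  0.13289106] 11.35
the job is handed in; nothing more can be done
None
```

The lamp ring is off and held in the gripper, and I handed the job in at 11.35 s of the 38 s allowed. No verdict was reported.

- **Pressing home:** I gripped the brass ring by its sides, clear of the glass, and pressed until the flange top came down from 0.0614 to 0.0554 m. The force then rose to 21 N against the stop.
- **Unscrewing:** I turned it about 60° anticlockwise, just past the 51° let-go point. The ring did not slip in the jaws and the flange stayed at 0.0554 m throughout.
- **Lifting:** The ring came free with the gripper carrying only its weight. The lens rose 2 mm and stayed put, and I then lifted the ring straight up about 46 mm.
- **Last checks:** The ring's lower edge is about 20 mm above the lens top. It is level to about 0.3°, and the jaws still hold it at 56.3 mm.
- **Left alone:** I went nowhere near the wrench, switch cover or spare green lens. The finder still saw all three on the bench at the end, though I took no starting positions to compare with.

Two things disagreed:
- **Measured climb:** While I was pressing down, the ring's climb read about 1.4 mm at 51° instead of 2 mm. It reached 2 mm once I eased off, so I put it down to give in the arm under load.
- **Camera positions:** The three cameras differed by 2–3 mm on the ring's position, so I centred on their average and checked it in the wrist view.

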